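Copy a cutting angle with a bevel gauge

ROBOT

A 6-joint arm with a two-finger parallel gripper is mounted at the origin on a cart in front of the work surface, level with it; the furniture and walls round the work are solid. World frame = base frame: x ahead of the robot, y to its left, z up, the work surface at z = 0. Lengths are in m, angles in rad, forces in N, time in s.
With the tool pointing down it reaches from about 0.3 to 0.775 m from the base axis. Payload 14.6 kg.
Tool frame: the origin (TCP) lies midway between the tips of the shut fingers; the grasp point (between the pads) lies 19 mm behind it (pinch_z is the distance from the TCP to the grasp point, in m); z points along the fingers, y is the line along which they close (so a half turn about z gives the same grasp; the last joint's range is limited). The gripper opens to 94 mm and grips with 3 to 60 N. Pads are 16 mm wide; open, the fingers measure 119 mm over their backs; the gripper's body (75 mm by 177 mm) begins 78 mm behind the grasp point.
Start: joints at [-1.391, 0.3, 1.521, -0, 1.321, -0.067], TCP at [0.134, -0.533, 0.205] pointing down, gripper open.
Joint ranges: [-3.03, 3.03], [-0.79, 2.21], [0.23, 2.52], [-1.04, 4.18], [0, 3.07], [-2.55, 2.55]. Speed limits (rad/s): [2.22, 2.22, 2.57, 3.14, 3.14, 3.14].

INTERFACE

Orientations are given as a rotation vector (axis times angle).
In Python, from station import * gives the robot as it stands. Calls block until the motion is done:
- move_pose(position, orientation): joint-space move of the TCP to a pose.
- movel(position, orientation=None, max_speed=0.15): straight line of the TCP; orientation=None keeps the orientation; max_speed is the mean speed in m/s.
- movej(angles): joint-space move.
- let_go() and grasp(): open the fingers fully, or close them until they stop; the grip force is fixed at half the most.
- wait(seconds).
- solve_ik(position, orientation): joint angles nearest the present ones, or None.
- sense(): the state.
- grab_frame(name): name is "side" or "top"; returns the picture (384x512x3 uint8, red, green, blue); there is no depth.
- calibration(name): a dict with "camera_matrix" (3x3 intrinsics, pixels), "D" ([k1, k2, p1, p2, k3] as OpenCV has them; the pictures are not rectified), "T" (4x4, takes a point from camera to world coordinates). Camera axes: x right, y down, z forward; pixel columns grow to the right and rows downward; lengths in m; the calibration is good to about 2 mm. A picture is of the moment at which its call begins. calibration takes no time and is no camera call.
A pose or a line that the arm cannot do raises PlanningError and nothing moves.
- sign_off(): hands the job in; it is judged then, once.
The state is a dict: "t": time; "joints": joint angles; "qd": joint speeds; "effort": joint torques, N m; "eef_pos": TCP position; "orientation": TCP orientation; "ft_force": force on the tool from outside, world axes, zero at the start; "torque": the same for the moment, N m; "grip_width": opening from 0.0 (shut) to 1.0 (fully open); "finger_force": force on a finger pad.
Only numpy, scipy, OpenCV 4.12 (cv2) and the standard library are available. Lean on these libraries where they do the work, as an engineer would, in place of code of your own. Each camera call takes 0.05 s, during which the arm holds its last target. There are 200 camera calls.

TASK

Copy the angle of the master cutting guide (bolts on its fence) to the other guide with the bevel gauge: seat the gauge in the master, nose home in the corner, stock along the wall and blade flat along the fence, and press its lock lever fully down there. Then seat it the same way in the other guide, so that the locked blade pushes the loose fence round to the same angle. Leave the locked gauge lying there and the other things on the bench where they are.

Things in the scene. Friction and masses are not known exactly. Their poses are not given: they have to be found in the camera images.
- master: Master cutting guide: steel plate, dark bars, two bolt heads on its fence. Fixed; plate 172x132x6 mm. Origin under the fence's axis, z up. Wall along +x (x -25..120 mm, inner face at y = -13); nose stop at the -x end (inner face at x = -13, y -25..8). Wall, stop and fence tops at z = 20 mm. 
- master_fence_face (a point): Middle of the inner face (towards the wall) of the master's fence: a bar 100 mm long, 12 thick, 25 to 125 mm from the axis; this face runs 13 mm beside the axis. x along the fence away from the axis, y outward, z up. The fence direction is counter-clockwise (from above) from the wall's +x by 0.85 to 1.1 rad; bolted, it cannot turn.
- guide: Guide to be set: grey plate, pale aluminium bars, no bolts on its fence. Fixed; plate 172x132x6 mm. Origin under the fence's axis, z up. Wall along +x (x -25..120 mm, inner face at y = -13); nose stop at the -x end (inner face at x = -13, y -25..8). Wall, stop and fence tops at z = 20 mm. 
- guide_fence_face (a point): Middle of the inner face (towards the wall) of the loose fence: a bar 100 mm long, 12 thick, 25 to 125 mm from the axis; this face runs 13 mm beside the axis. x along the fence away from the axis, y outward, z up. The fence direction is counter-clockwise (from above) from the wall's +x by 0.55 to 0.7 rad at first.
- guide_fence (a joint): angle of the loose fence from its wall's +x, counter-clockwise, rad (0 to 1.5); it turns stiffly (0.08 N m) and stays where it is left
- bevel: Loose bevel gauge, about 0.43 kg (stock, blade, lever). Origin: underside of the stock on the pivot axis; x along the stock, nose to end, z up
- bevel_pivot (a point): Same point and axes as bevel. Black stock 26 mm wide (y -13..13), 14 high, x 0..145 mm, round nose of radius 13 mm about the pivot: when seated against wall and nose stop, the pivot is on the guide's axis, 6 mm up on the plate
- bevel_grip (a point): centre of the gauge's upright black grip, 113 mm along the stock from the pivot, 42 mm above the underside; grip 46 mm long (x), 16 wide (y), its top 56 mm above the underside; fingers here pass above walls and fences. Axes as bevel
- bevel_blade_mid (a point): middle of the gauge's steel blade, 73 mm from the pivot, 7 mm above the underside; x along the blade. Blade 26 mm wide (edges 13 mm either side of the pivot), 16 to 130 mm from the pivot, 3 to 11 mm above the underside; its quadrant plate under the lever is above the walls
- bevel_blade (a joint): angle of the blade from the stock's +x, counter-clockwise from above, rad; 1.25 to 1.4 at first (wider than the master's angle). Unlocked it turns lightly (0.04 N m); locked it holds against more than the loose fence needs, but a hard steady push (over 0.3 N m) can slowly force it
- bevel_lever (a joint): lock lever on the stock: about 0 up and unlocked, 0.7 rad down, level and fully locked; about 3 to 6 N down on its pad locks it, and it stays
- bevel_lever_tip (a point): top of the lever's 16x18 mm thumb pad, 34 mm from the lever's cross axis (28 mm along the stock, 25 mm above the underside; x points along the lever from it); pad about 50 mm above the underside when up, 29 when locked
- petri_dish: bystander: closed round petri dish, 62 mm across, 13 high; origin under its centre
- marker: bystander: marker pen lying along y, 17x135x16 mm; origin under its centre
- tape_roll: bystander: roll of tape lying flat, 94 mm across, 48 high; origin under its centre
- beaker: bystander: small clear beaker, 55 mm across, 68 high; origin under its centre
- reagent_amber: bystander: amber bottle with a black cap, 54 mm across, 108 high; origin under its centre
Things that resemble listed ones, but are neither listed nor needed, are in the scene too. Leave any pink look-alike of the master alone.

How it is judged:
On the way, in this order (a step that is already met when the one before it is completed fails the run):
1. the unlocked gauge is seated in the master: nose in the corner, stock along the wall, blade along the fence (horizontal distance between bevel_pivot and master below 0.004 m and z of bevel_pivot in the frame of master below 0.01 m and angle between the x axis of bevel_pivot and the x axis of master, either way round below 0.035 rad and angle between the x axis of bevel_blade_mid and the x axis of master_fence_face, either way round below 0.035 rad and value of joint bevel_lever below 0.35 rad), for 0.2 s.
2. the lever is pressed fully down while the gauge is still seated in the master (horizontal distance between bevel_pivot and master below 0.004 m and z of bevel_pivot in the frame of master below 0.01 m and angle between the x axis of bevel_pivot and the x axis of master, either way round below 0.035 rad and angle between the x axis of bevel_blade_mid and the x axis of master_fence_face, either way round below 0.035 rad and value of joint bevel_lever above 0.6 rad), for 0.2 s.
At the end, for the whole second after the job is handed in: The locked gauge (lever past 0.6 rad) lies level and at rest in the guide to be set: pivot within 4 mm of its axis, under 10 mm up, stock along the wall and blade along the fence within 2 degrees; that fence is parallel to the master's (the guides stand parallel) within 2 degrees (horizontal distance between bevel_pivot and guide below 0.004 m and z of bevel_pivot in the frame of guide below 0.01 m and angle between the x axis of bevel_pivot and the x axis of guide, either way round below 0.035 rad and angle between the x axis of bevel_blade_mid and the x axis of guide_fence_face, either way round below 0.035 rad and value of joint bevel_lever above 0.6 rad and angle between the x axis of guide_fence_face and the x axis of master_fence_face, either way round below 0.035 rad and angle between bevel_pivot's own z axis and vertical below 0.05 rad and linear speed of bevel below 0.02 m/s); the robot touches nothing.
It fails at once if a bystander (petri dish, marker, tape roll, beaker, amber bottle) is moved by more than 3 cm (distance of any of petri_dish, marker, tape_roll, beaker, reagent_amber from where it was at the start of the episode above 0.03 m).
It also fails if it takes over 70 s, if anything falls off the work surface, if the arm or the gripper's body presses on something with over 40 N, if the wrist force passes 120 N, or if a joint passes its speed limit or range.

## Working session

There is one attempt and no reset: what is moved stays moved. The work goes in short steps, each a Python script; the robot and the scene stay as the last script left them, time stands still between calls to the robot, and variables do not carry over. Pictures are saved under pics/ and viewed, at most 10 in all, crops included, and the job is handed in when it is done.

```bash
mkdir -p pics; ls
python3 - <<'E'
from station import *
import cv2,numpy as np
for n in("top","side"):
    im=grab_frame(n); cv2.imwrite(f"pics/{n}0.png",im[:,:,::-1]); cv2.imwrite(f"pics/{n}0x.png",cv2.resize(im[:,:,::-1],(768,576),interpolation=cv2.INTER_CUBIC))
    c=calibration(n);print(np.round(c["camera_matrix"],1),np.round(c["D"],3),np.round(c["T"],3))
s=sense();print(s["t"],s["orientation"],s["ft_force"])
E
```

```text
pics
[[465.1   0.  244.9]
 [  0.  465.1 186.9]
 [  0.    0.    1. ]] [0.018 0.    0.    0.    0.   ] [[ 0.016 -0.992  0.124  0.379]
 [-1.    -0.017 -0.005  0.201]
 [ 0.008 -0.124 -0.992  1.544]
 [ 0.     0.     0.     1.   ]]
[[454.2   0.  257. ]
 [  0.  454.2 182.9]
 [  0.    0.    1. ]] [-0.175  0.     0.     0.     0.   ] [[-0.408 -0.611  0.679 -0.445]
 [-0.913  0.258 -0.316  0.654]
 [ 0.018 -0.749 -0.663  1.075]
 [ 0.     0.     0.     1.   ]]
0.1 [-3.11662497e+00 -3.86496162e-01  1.05337121e-04] [ 1.45245655 -0.45745621 -0.26023002]
```

View pics/top0x.png

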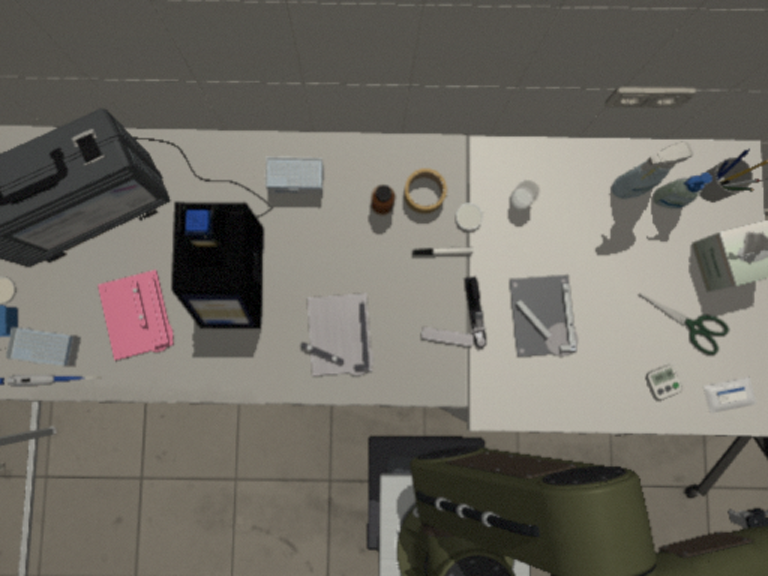

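View pics/side0x.png

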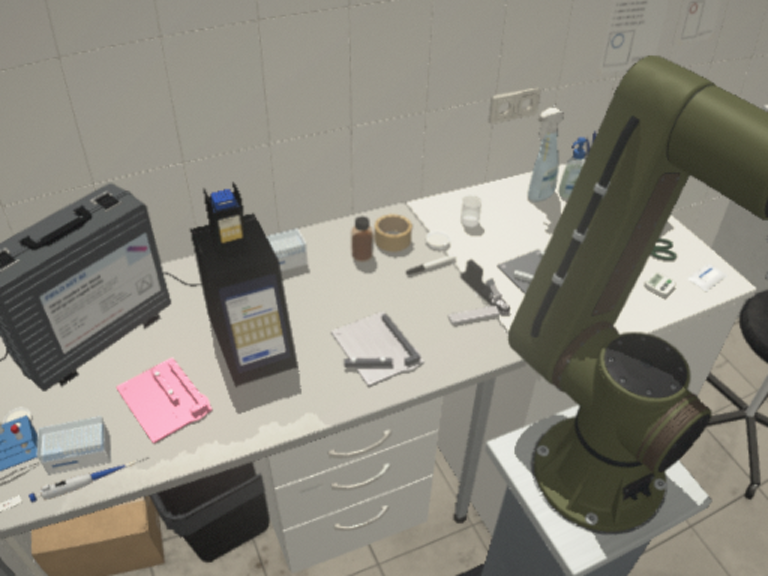

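The top view (768 px) shows three plate-like candidates:
- **Pink plate (135,315):** the look-alike, so I leave it alone.
- **Light steel plate with dark bars (338,333):** fits the master.
- **Grey plate with pale bars (543,315):** fits the guide to be set.

The black gauge is at (477,310), with its blade pointing to (447,337). I'll confirm these in one enlarged crop.

Run:
```python
import cv2
im=cv2.imread("pics/top0.png")
cv2.imwrite("pics/crop1.png",cv2.resize(im[180:256,196:396],None,fx=4,fy=4,interpolation=cv2.INTER_CUBIC))
im=cv2.imread("pics/side0.png")
cv2.imwrite("pics/crop2.png",cv2.resize(im[160:260,215:375],None,fx=5,fy=5,interpolation=cv2.INTER_CUBIC))
```

```text
(no output)
```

View pics/crop1.png

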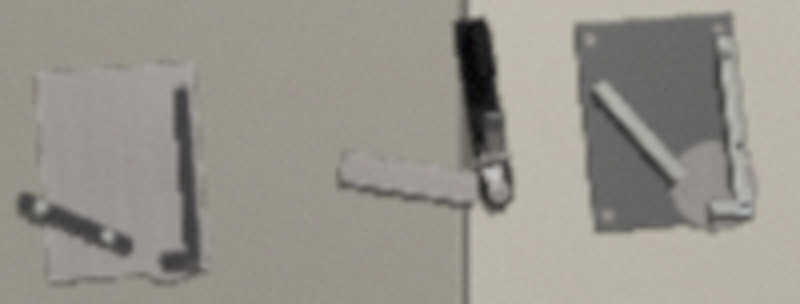

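View pics/crop2.png

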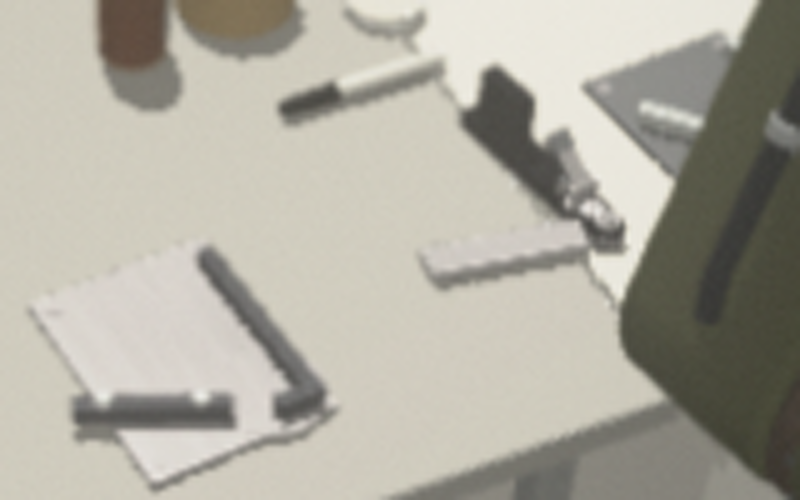

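Confirmed in crop1 (4x, offset 196,180):
- **Master:** the left plate, with two bolt heads at (40,207) and (108,237) on its dark fence. Its wall is at x≈187, and the corner is at (190,265).
- **Guide:** the grey plate with pale bars, corner at (740,212).
- **Gauge:** nose at (495,205), stock end at (473,20), blade to the left. The lever is up and points towards the grip.

Next I measure positions.

```bash
cat > h.py <<'E'
from station import *
import cv2,numpy as np
from scipy.spatial.transform import Rotation as R
def toworld(px,z,cam="top"):
    c=calibration(cam);K=c["camera_matrix"];T=np.array(c["T"])
    u=cv2.undistortPoints(np.float64(px).reshape(-1,1,2),np.array(K),np.array(c["D"])).reshape(-1,2)
    d=np.c_[u,np.ones(len(u))]@T[:3,:3].T
    return (T[:3,3]+d*((z-T[2,3])/d[:,2])[:,None])[:,:2]
def line(p):  # unit direction (with +x) and mean
    vx,vy,x,y=cv2.fitLine(np.float32(p),cv2.DIST_HUBER,0,.01,.01).ravel()
    s=1 if vx>0 else -1
    return np.array([x,y]),np.arctan2(s*vy,s*vx)
def down(yaw): # tool z down, tool y along gauge y (world yaw+90deg)
    return (R.from_euler('z',yaw)*R.from_rotvec([np.pi,0,0])).as_rotvec()
E
python3 - <<'E'
from h import *
im=cv2.imread("pics/top0.png").astype(float); g=im.mean(2)
off=lambda x,y:(x/4+196-.375,y/4+180-.375)
# master wall: weighted centroid of darkness per row; rows crop 95..245
x0,y0=off(165,92);x1,y1=off(207,240)
P=[]
for r in range(int(y0),int(y1)):
    c=np.arange(int(x0),int(x1)+1);w=np.clip(150-g[r,c],0,None);P.append((np.sum(w*c)/w.sum(),r))
m,yawm=line(toworld(P,.02));print("wall",m,yawm)
def comp(mask,xy):
    n,l=cv2.connectedComponents(mask.astype(np.uint8)); return (l==l[int(xy[1]),int(xy[0])])
def rect(msk,z):
    c=max(cv2.findContours(msk.astype(np.uint8),0,1)[0],key=len).reshape(-1,2)
    w=toworld(c,z); return w
Rm=lambda a:np.array([[np.cos(a),-np.sin(a)],[np.sin(a),np.cos(a)]])
L=comp(g<115,off(187,200)); w=rect(L,.02)@Rm(yawm); print("L extents",w.min(0),w.max(0),"in wall frame; wall line y",m@Rm(yawm))
F=comp(g<115,off(70,222)); ys,xs=np.nonzero(F); fm,fy=line(toworld(np.c_[xs,ys],.02)); print("fence",fm,fy,"rel",(fy-yawm))
# guide plate
hsv=cv2.cvtColor(im.astype(np.uint8),cv2.COLOR_BGR2HSV)
G=comp(g<135,off(610,120)); w=rect(G,.006); r=cv2.minAreaRect(np.float32(w*1000)); print("guide",r, G.sum())
wf=w@Rm(yawm); print("ext",wf.min(0),wf.max(0))
# bevel
B=comp(g<75,off(473,60)); ys,xs=np.nonzero(B);print("bev px",xs.min(),xs.max(),ys.min(),ys.max())
Le=[(xs[ys==r].min()-.5,r) for r in range(ys.min()+1,ys.max()-8)]
bm,by=line(toworld(Le,0));print("bevel left edge",bm,by)
w=toworld(np.c_[xs,ys],.014)@Rm(by);print(w.min(0),w.max(0),bm@Rm(by))
print("nose",toworld([off(495,209)],.0)@Rm(by))
# master plate by saturation
for z,pts in((.006,[(37,72),(197,64),(205,275),(50,282)]),(.006,[(577,22),(732,14),(752,222),(597,232)])): print(toworld([off(*p) for p in pts],z)@Rm(yawm))
E
```

```text
wall [0.45990536 0.2004467 ] 0.08355286
L extents [0.38217844 0.15448616] [0.53537246 0.18667626] in wall frame; wall line y [0.4750294  0.16136573]
fence [0.4082027 0.2928891] 1.1977564 rel 1.1142036
guide ((498.6124572753906, -192.97384643554688), (176.9241485595703, 129.69229125976562), 4.539900779724121) 1607
ext [ 0.39215884 -0.2991285 ] [ 0.56913639 -0.16915389]
bev px 310 320 185 218
bevel left edge [ 0.5504889  -0.02583707] 0.1403454
[ 0.46164685 -0.12824736] [ 0.57160946 -0.10009677] [ 0.54146206 -0.10258824]
nose [[ 0.41501941 -0.11485642]]
[[0.55896666 0.27958261]
 [0.55680579 0.14665731]
 [0.38301172 0.15179333]
 [0.38590157 0.27869795]]
[[ 0.57092046 -0.171899  ]
 [ 0.56905698 -0.30150998]
 [ 0.3961757  -0.30007354]
 [ 0.39645402 -0.17213239]]
```

```bash
cat >> h.py <<'E'
def rot(a): return np.array([[np.cos(a),-np.sin(a)],[np.sin(a),np.cos(a)]])
YM=.081
MA=rot(.0836)@[.413,.1804]; GA=rot(.081)@[.4236,-.267]
GX=.104
E
python3 - <<'E'
from h import *
by=.140; piv=rot(by)@[.4275,-.1156]; g=piv+rot(by)@[GX,0]; print(piv,g,MA,GA)
o=down(by); move_pose([*g,.14],o); movel([*g,.023],o,.12); grasp(); s=sense();print(s["t"],s["grip_width"],s["finger_force"],s["ft_force"])
movel([*g,.15],o,.15); s=sense();print(s["t"],s["grip_width"],s["ft_force"],s["torque"])
im=grab_frame("side")[:,:,::-1]; cv2.imwrite("pics/lift.png",cv2.resize(im[90:260,200:400],None,fx=4,fy=3.5))
E
```

```text
[ 0.43944852 -0.05481429] [ 0.54243099 -0.0403018 ] [0.39649374 0.21425656] [ 0.4438145  -0.23185049]
4.6917 0.16757305406615233 29.98961716890335 [-0.71920737  1.01335553 -0.65950763]
5.6917 0.16818976619035922 [ 0.558299   -0.26663395 -5.28086021] [-0.02548961 -0.18568679 -0.00032363]
```

View pics/lift.png

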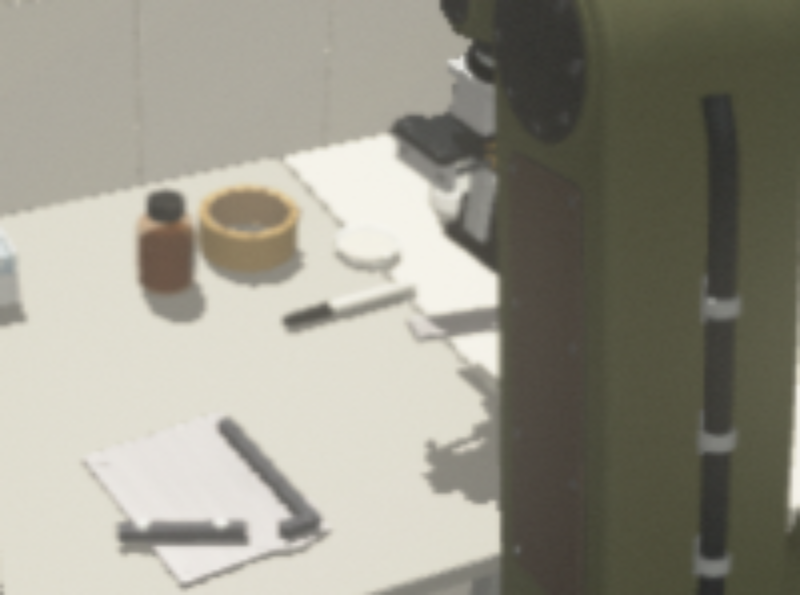

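The lift view shows the gauge held nearly level, with its shadow at (455,470), and the bystanders undisturbed. Next I carry it to the master.

```bash
cat >> h.py <<'E'
def F(): return np.array(sense()["ft_force"])
def push(d2,thr,maxd,step=.001,o=None):
    """step along world xy direction until opposing force > thr"""
    f0=F()[:2]@d2; n=0
    while n*step<maxd:
        p=np.array(sense()["eef_pos"]) if n==0 else p
        p=p+np.r_[d2*step,0]; n+=1
        movel(p,o,.03); f=F()[:2]@d2-f0
        if f<-thr: return n*step,f,p
    return n*step,f,p
def place(axis,d,yo,yaw=YM):
    o=down(yaw); t=axis+rot(yaw)@[GX+d,yo]
    move_pose([*t,.16],o); movel([*t,.045],o,.15); f0=F()[2]
    z=.033
    while True:
        movel([*t,z],o,.05); f=F()[2]-f0
        if f>4 or z<.024: break
        z-=.001
    print("down",z,f,sense()["t"]); return o
E
python3 - <<'E'
from h import *
o=place(MA,.055,.008)
ex,ey=rot(YM).T
print("wall",push(-ey,5,.018),sense()["t"])
im=grab_frame("top")[:,:,::-1]; cv2.imwrite("pics/m1.png",cv2.resize(im[140:260,190:350],None,fx=5,fy=5))
E
```

```text
down 0.027999999999999997 9.927350861994338 9.3667
wall (0.007, np.float64(-5.642201876363199), array([0.55519884, 0.22819304, 0.02893707])) 11.1167
```

View pics/m1.png

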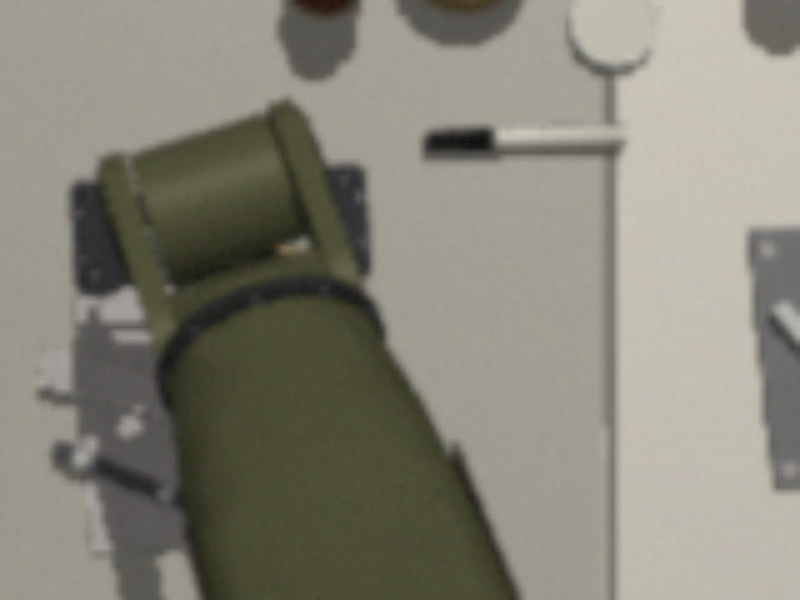

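The picture shows the blade tip at (55,370) inside the wedge, past the fence end at (65,455). Now I ease the down-force and slide home.

Run:
```python
from h import *
ex,ey=rot(YM).T
p=np.array(sense()["eef_pos"]);print(p,F()); p[2]+=.0008; movel(p,None,.03); print("up",F())
print("wall2",push(-ey,5,.012)); print(F())
p=np.array(sense()["eef_pos"])+np.r_[ey*.0006,0]; p+=np.r_[-ex*.04,0]; movel(p,None,.06); print("slid",F(),sense()["t"])
print("stop",push(-ex,7,.03)); print(F(),sense()["t"])
print("wall3",push(-ey,4,.006)); print(F(),sense()["t"])
q=np.array(sense()["eef_pos"])[:2]; print("pivot est",q-rot(YM)@[GX,0],"MA",MA, rot(.0836).T@(q-rot(YM)@[GX,0]))
```

```text
[0.55521243 0.22844954 0.02897198] [-0.82583282  5.32140762 -1.6818178 ]
up [-0.86428311  4.90906514 -6.48957357]
wall2 (0.002, np.float64(-7.09315563895179), array([0.55517963, 0.22648333, 0.02949197]))
[ 0.41124005 12.12909758 -4.9074042 ]
slid [-2.74462363  5.83484672 -2.56042224] 12.7333
stop (0.014, np.float64(-7.462456220755274), array([0.50124008, 0.2241602 , 0.02988978]))
[ 4.79596019  5.17481373 -5.69672669] 16.2333
wall3 (0.001, np.float64(-6.294834896284256), array([0.50222661, 0.22328097, 0.03022786]))
[ 0.15942907 11.1139729  -5.37872297] 16.4833
pivot est [0.39852897 0.21572462] MA [0.39649374 0.21425656] [0.41515071 0.18169299]
```

Run:
```python
from h import *
ex,ey=rot(YM).T
print("stop",push(-ex,6,.006,.0005)); print(F())
p=np.array(sense()["eef_pos"]); 
for i in range(6):
    if F()[2]>-1: break
    p[2]-=.0005; movel(p,None,.03)
print("z",p,F()); let_go(); wait(.2); q=np.array(sense()["eef_pos"]); print(q,F(),sense()["t"]); np.save("mrel.npy",q)
p=q.copy(); p[2]=.12; movel(p,None,.2)
s=down(YM)
move_pose([.35,-.05,.25],s); print(sense()["t"])
im=grab_frame("top")[:,:,::-1]; cv2.imwrite("pics/m2n.png",im); cv2.imwrite("pics/m2.png",cv2.resize(im[160:250,195:295],None,fx=6,fy=6,interpolation=cv2.INTER_CUBIC))
```

```text
stop (0.0015, np.float64(-7.449792290044621), array([0.5006929 , 0.22401805, 0.03026193]))
[ 8.04293005  6.07314159 -7.00700021]
z [0.5020022  0.22425558 0.02870142] [3.80761441 5.09406777 0.14968328]
[0.50199096 0.22425564 0.02870225] [ 0.06452648 -0.65131265 -0.60115381] 19.6917
21.5833
```

View pics/m2.png

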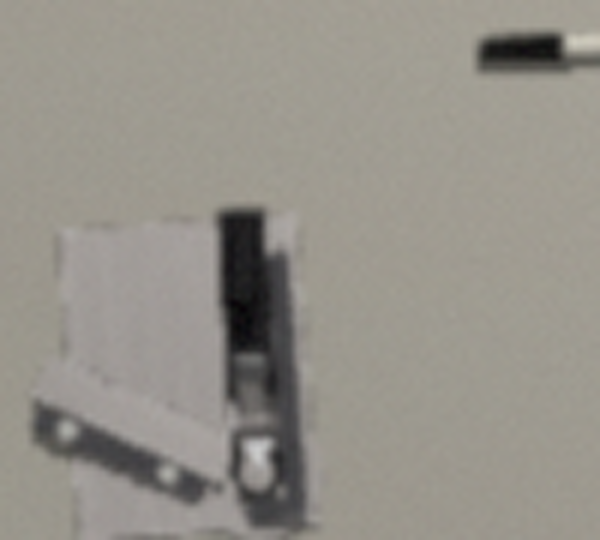

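The view shows the nose at (257,470) in the corner, the stock beside the wall, and the blade flush along the bolted fence. A numeric check, then I press the lever.

Run:
```python
from h import *
im=cv2.imread("pics/m2n.png").astype(float); g=im.mean(2)
def edge(c0,c1,r,thr):  # first falling crossing left->right
    c=np.arange(c0,c1); v=g[r,c]; i=np.argmax(v<thr); return c[i-1]+(v[i-1]-thr)/(v[i-1]-v[i])
P=[(edge(226,240,r,85),r) for r in range(197,217)]
m,a=line(toworld(P,.02)); print("stock left edge yaw",a,"y'",(rot(.0836).T@m), "expect y' .1934")
# blade/fence boundary: per column brightness crossing light->dark going down
Q=[]
for c in range(203,229):
    r=np.arange(219,243); v=g[r,c]; i=np.argmax(v<105)
    if i: Q.append((c,r[i-1]+(v[i-1]-105)/(v[i-1]-v[i])))
m,b=line(toworld(Q,.02)); print("fence edge",b,b-a)
Q=[]
for c in range(205,231):
    r=np.arange(212,240); d=np.diff(im[r,c].mean(1)); Q.append((c,r[np.argmin(d[:10])]))
```

```text
stock left edge yaw 0.07661482 y' [0.52080751 0.19270684] expect y' .1934
fence edge 1.1644272 1.0878123
```

The stock sits in line with the wall, 0.7 mm from the expected offset. Pressing the lever now.

Run:
```python
from h import *
q=np.load("mrel.npy"); piv=q[:2]-rot(YM)@[GX,0]; t=piv+rot(YM)@[.059,0]; o=down(YM)
grasp(); move_pose([*t,.11],o); movel([*t,.064],o,.12); wait(.2); f0=F(); z=.062; log=[]
while z>.031:
    z-=.0015; movel([*t,z],o,.04); f=F()-f0; log.append((round(sense()["eef_pos"][2]*1e3,1),round(f[2],1)))
    if f[2]>14: break
print(log,f,sense()["t"]); wait(.3); movel([*t,.12],o,.15); let_go(); print(sense()["t"])
```

```text
[(np.float64(60.4), np.float64(-2.5)), (np.float64(58.9), np.float64(-0.2)), (np.float64(57.5), np.float64(0.3)), (np.float64(55.9), np.float64(0.6)), (np.float64(54.4), np.float64(-1.1)), (np.float64(52.9), np.float64(-0.1)), (np.float64(51.4), np.float64(-0.9)), (np.float64(49.9), np.float64(-0.6)), (np.float64(48.4), np.float64(-0.6)), (np.float64(46.9), np.float64(-0.5)), (np.float64(45.4), np.float64(0.1)), (np.float64(43.9), np.float64(-0.0)), (np.float64(42.4), np.float64(-0.1)), (np.float64(40.9), np.float64(-0.7)), (np.float64(39.4), np.float64(0.4)), (np.float64(37.9), np.float64(0.5)), (np.float64(36.3), np.float64(0.1)), (np.float64(35.2), np.float64(5.1)), (np.float64(34.7), np.float64(18.3))] [-6.59389142 -2.4987943  18.30472097] 29.7583
32.2333
```

Run:
```python
from h import *
move_pose([.35,-.05,.25],down(YM)); print(sense()["t"])
a=grab_frame("side")[:,:,::-1]; b=grab_frame("top")[:,:,::-1]; cv2.imwrite("pics/s3n.png",a);cv2.imwrite("pics/t3n.png",b)
s0=cv2.imread("pics/side0.png"); t2=cv2.imread("pics/m2n.png")
R_=lambda i:cv2.resize(i,(400,300),interpolation=cv2.INTER_CUBIC)
cv2.imwrite("pics/comp.png",np.vstack([np.hstack([R_(s0[165:217,300:369]),R_(a[200:252,225:294])]),np.hstack([R_(t2[192:246,200:272]),R_(b[192:246,200:272])])]))
```

```text
33.45
```

View pics/comp.png

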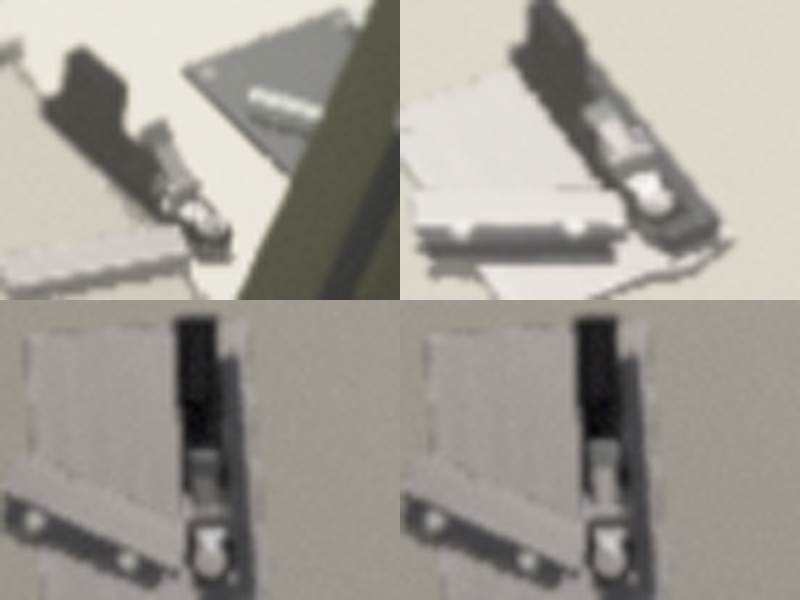

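In the composite, the lever is raised in the left panels at (160,140) and lies flat in the right panels at (615,130). The gauge is still seated with its blade flush. Next I regrasp and move to the guide.

Run:
```python
from h import *
q=np.load("mrel.npy"); o=down(YM); ex,ey=rot(YM).T
move_pose([*q[:2],.12],o); movel([*q[:2],.029],o,.12); grasp(); s=sense(); print(s["t"],s["grip_width"],s["finger_force"])
movel([*(q[:2]+ex*.003+ey*.002),.033],o,.05); movel([*(q[:2]+ex*.003+ey*.002),.15],o,.15)
place(GA,.080,.011)
p=np.array(sense()["eef_pos"])
for i in range(5):
    if F()[2]<-1.5: break
    p[2]+=.0005; movel(p,None,.03)
print(F(),p); print("wall",push(-ey,7,.022)); print(F(),sense()["t"])
```

```text
36.9167 0.16580755843641112 29.999892711639404
down 0.027999999999999997 7.859338659766076 42.3167
[ 0.92018122  0.10992021 -4.409981  ] [ 0.62668378 -0.2060654   0.02926631]
wall (0.014, np.float64(-7.647955729681957), array([ 0.62766155, -0.21999508,  0.02887427]))
[-0.62971731  7.65721676 -0.78587126] 46.0667
```

Run:
```python
from h import *
ex,ey=rot(YM).T
p=np.array(sense()["eef_pos"])+np.r_[ey*.0006,0]; p[2]+=.0004
for i in range(3):
    p=p-np.r_[ex*.022,0]; movel(p,None,.06); print("slid",F().round(1),sense()["t"])
print("stop",push(-ex,7,.025,.0015)); print(F(),sense()["t"])
q=np.array(sense()["eef_pos"])[:2]; print(rot(YM).T@(q-rot(YM)@[GX,0]-GA))
```

```text
slid [-4.4  4.9 -1.6] 46.5833
slid [-3.3  5.3 -2.8] 47.1
slid [-2.9  6.7 -1.9] 47.6167
stop (0.012, np.float64(-12.95563020775816), array([ 0.54960295, -0.22468431,  0.02906922]))
[10.00261809  7.24129339 -5.54735832] 49.6167
[ 0.00375353 -0.00141444]
```

Run:
```python
from h import *
ex,ey=rot(YM).T
print("wall",push(-ey,3,.004,.0007)); print("stop",push(-ex,5,.004,.0007)); print(F())
p=np.array(sense()["eef_pos"])
for i in range(6):
    if F()[2]>-1: break
    p[2]-=.0005; movel(p,None,.03)
print(p,F()); let_go(); wait(.1); q=np.array(sense()["eef_pos"]); np.save("grel.npy",q); print(q)
q[2]=.12; movel(q,None,.2); move_pose([.42,.12,.25],down(YM)); print(sense()["t"])
im=grab_frame("top")[:,:,::-1]; cv2.imwrite("pics/g1n.png",im); cv2.imwrite("pics/g1.png",cv2.resize(im[165:255,320:420],None,fx=6,fy=6,interpolation=cv2.INTER_CUBIC))
```

```text
wall (0.0014, np.float64(-6.3291847376006825), array([ 0.55144246, -0.22593721,  0.02962097]))
stop (0.0014, np.float64(-7.627710336291876), array([ 0.55018399, -0.2248033 ,  0.02958735]))
[ 8.43910856  7.06173896 -5.71331336]
[ 0.5513551  -0.22460316  0.02842098] [-0.49717365  7.62776235  2.61852927]
[ 0.55134097 -0.22459372  0.02840898]
54.7833
```

View pics/g1.png

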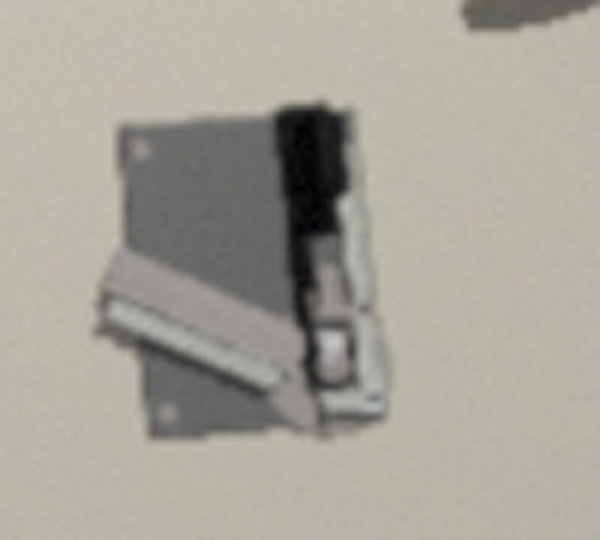

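The gauge lies seated in the guide: nose at (335,375) by the stop, stock along the wall, blade flush on the fence from (105,310) to (280,380). I'll check the angles numerically.

Run:
```python
from h import *
im=cv2.imread("pics/g1n.png").astype(float); g=im.mean(2)
P=[]
for r in range(186,212):
    c=np.arange(360,374); v=g[r,c]; i=np.argmax(v<60)
    if i: P.append((c[i-1]+(v[i-1]-60)/(v[i-1]-v[i]),r))
m,a=line(toworld(P,.006)); print("stock",a,len(P),"y rel plate-left frame",rot(YM).T@m)
# blade upper edge (blade light / plate dark) in both images, columns on plate; fence bar brightest ridge
def ridge(img,cols,r0,r1,kind):
    Q=[]
    for c in cols:
        r=np.arange(r0(c),r1(c)); d=np.diff(img[r,c])
        i=np.argmax(d) if kind>0 else np.argmin(d)
        if 0<i<len(d)-1:
            y0,y1,y2=d[i-1:i+2]*kind; Q.append((c,r[i]+.5+.5*(y0-y2)/(y0-2*y1+y2)))
    return Q
f=lambda c:165+(265+(c-340.8)*6*.43)/6   # rough blade upper edge row
Q=ridge(g,range(343,365),lambda c:int(f(c))-4,lambda c:int(f(c))+5,1); m,b=line(toworld(Q,.017)); print("blade upper edge",b,b-a)
h=lambda c:165+(335+(c-340.8)*6*.42)/6
Q=ridge(g,range(345,364),lambda c:int(h(c))-5,lambda c:int(h(c))+5,-1); m,e=line(toworld(Q,.02)); print("fence outer edge",e,e-a)
k=lambda c:165+(310+(c-338.5)*6*.42)/6
Q=[]
for c in range(340,365):
    r=np.arange(int(k(c))-4,int(k(c))+6); w=np.clip(g[r,c]-165,0,None)
    if w.sum()>0: Q.append((c,(w*r).sum()/w.sum()))
m,e=line(toworld(Q,.02)); print("fence ridge",e,e-a,len(Q))
# master, same blade method reference
g2=cv2.imread("pics/m2n.png").astype(float).mean(2)
t3=cv2.imread("pics/t3n.png").astype(float).mean(2)
for G in(g2,t3):
    F_=lambda c:160+(400+(c-200.5)*6*.47)/6
    Q=ridge(G,range(203,226),lambda c:int(F_(c))-4,lambda c:int(F_(c))+6,-1); m,e=line(toworld(Q,.02)); print("master fence inner",e)
```

```text
stock 0.08597757 26 y rel plate-left frame [ 0.53010062 -0.25571774]
blade upper edge 1.1572646 1.071287
fence outer edge 1.1791302 1.0931526
fence ridge 1.1789339 1.0929563 23
master fence inner 1.1703844
master fence inner 1.1674023
```

```bash
python3 -c "
from station import *
print(sign_off())"
```

```text
the job is handed in; nothing more can be done
None
```

I handed the job in at about 55 s: the gauge was locked in the master and now lies seated in the guide. By camera the guide's fence is parallel to the master's to about 0.01 rad (limit 0.035); sign-off returned no verdict.

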